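Bring the loaded feed carriage to rest at the drilling mark

TASK

Roll the heavy red feed carriage along its bed until its yellow pointer stands in line with the red stripe on the white index block, and leave it there at rest, with the robot clear of it. It runs almost without friction, so push and brake it only on the two yellow sprung buffers inside its window; do not handle the red frame, do not let the carriage strike either end stop, and leave the things standing around alone.

Things in the scene. Friction and masses are not known exactly. Their poses are not given: they have to be found in the camera images.
- bed: Grey fixed roller bed on the table, plate 250 x 640 x 12 mm, two steel rails (tops 28 mm above the table). Origin at the centre of its underside; its y axis is the direction of travel, x crosses it. Place and yaw (up to 0.1 rad) vary. Dark end stops at both ends, 57 mm high, round rubber feet on top to 65 mm.
- carriage (a joint): Travel of the carriage along the bed's +y, m: 0 touching the rear (-y) stop, 0.25 touching the front (+y) stop. Carriage centre at y = value - 0.125 in the bed's frame. Starts at rest at 0.015 to 0.06. Moving mass nominally 5 kg (hidden, 3.8 to 6.7 kg); rolling drag nominally 0.01 N constant plus 0.4 N per m/s: it coasts on for many seconds.
- frame (a point): Red steel frame of the carriage, 180 (x) x 340 (y, travel) mm, top 78 mm above the table, a wooden blank dogged on at each end (bolt heads reach 99 mm). Not to be touched. Origin at the carriage centre at table height; axes as the bed's. Open window in its middle, 128 (x) x 260 mm (y); the buffers stand at the window's two ends.
- window (a point): Centre of the window in the frame, 50 mm above the table: free space of 128 x 190 mm between the two buffer faces. Lower the closed fingers here.
- front_face (a point): Middle of the dark rubber face (normal -y) of the front yellow buffer, 50 mm above the table. Face 100 mm wide (x), 31 to 69 mm above the table, 95 mm ahead (+y) of the carriage centre when free. Pushing it to +y drives the carriage forward; it yields against a spring of 60 N/m (no preload, damping 0.8 N per m/s), at most 32 mm, and springs back.
- rear_face (a point): Middle of the face (dark rubber, normal +y) of the rear yellow buffer, 50 mm above the table, 95 mm behind (-y) the carriage centre when free. The same block and spring; pushing it towards -y brakes the carriage.
- pointer (a point): Tip of the yellow pointer bar (4 mm wide) on the carriage's +x side, 115 mm from the carriage centre in x, level with it in y, 72 mm above the table.
- mark: White index block 30 x 50 x 30 mm fixed beside the +x edge of the bed, with a red stripe 8 mm wide across its top and +x face at its middle. Origin at the centre of its underside, axes as the bed's: the pointer is in line when its y in this frame is 0. It stands so that the carriage value is then 0.14 to 0.205.
- paint_tin: Bystander: paint tin, 84 mm across, 100 mm high, on the far side of the bed. Origin under its centre.
- glue_bottle: Bystander: white glue bottle, 60 mm across, 170 mm high, on the far side of the bed. Origin under its centre.
- tape_roll: Bystander: blue roll of tape lying flat, 100 mm across, 25 mm high, on the far side of the bed. Origin under its centre.
Not all that is in view belongs to the job. There is more than one size of the mark; the one meant has the size given above.

How it is judged:
By the outcome, as a careful person would: the job done as asked, in the order asked, and still so for the second after the job is handed in, with the robot touching nothing.
It also fails if it takes over 35 s, if anything falls off the work surface, if the arm or the gripper's body presses on something with over 40 N, if the wrist force passes 120 N, or if a joint passes its speed limit or range.

ROBOT

A 7-joint arm with a two-finger parallel gripper is mounted at the origin on the work surface. World frame = base frame: x ahead of the robot, y to its left, z up, the work surface at z = 0. Lengths are in m, angles in rad, forces in N, time in s.
With the tool pointing down it reaches from about 0.425 to 0.925 m from the base axis. Payload 6.8 kg.
Tool frame: the origin (TCP) lies at the very end of the fingers, on their centre line; the grasp point (between the pads) lies 19 mm behind it (grip_point_offset is the distance from the TCP to the grasp point, in m); z points along the fingers, y is the line along which they close (so a half turn about z gives the same grasp; the last joint's range is limited). The gripper opens to 85 mm and grips with 20 to 120 N. Pads are 22 mm wide; open, the fingers measure 114 mm over their backs; the gripper's body (76 mm by 85 mm) begins 54 mm behind the grasp point. The pads swing forward as they close: fully open they stand 13 mm farther back than shut.
Start: joints at [1.096, 0.477, 0.022, 1.555, -0.011, 1.109, -0.083], TCP at [0.242, -0.63, 0.21] pointing down, gripper open.
Joint ranges: [-2.96, 2.96], [-0.34, 2.1], [-1.41, 1.46], [0.24, 2.44], [-1.37, 4.51], [0.17, 1.92], [-2.96, 2.96]. Speed limits (rad/s): [2.39, 2.39, 3.14, 3.14, 3.14, 3.14, 3.14].

INTERFACE

Orientations are given as a unit quaternion [w, x, y, z].
In Python, from station import * gives the robot as it stands.
- The arm moves only by the tool carry_out, never from a script. Its argument "rows" is text: rows parted by semicolons, each of 4 numbers parted by spaces: the shift along the world's x, y, z in mm, then the turn about the world's z in degrees. In form: dx dy dz yaw; .... A call has 1 to 10 rows; each row shifts and turns the commanded pose from where the row before left it; what a row does not reach is not made up. A row lasts 1/8 s, in which the tool goes at most 62.5 mm and 10.7 degrees, less where a joint would pass 70% of its speed; a pose out of reach is approached as far as the arm can. A call is refused whole if a number of a shift passes 62.5 or a number of a turn 10.7, either way. A call with a gripper value outside its range is refused whole. "claw" is the finger opening in mm, from 0 to 85.4, set as the call begins (left out, the last holds). The fingers move at their own pace and stop on an object; "force" is the grip in N (left out, the last holds). Time passes only in rows, so rows that do not move let the fingers close. It gives the time, the measured TCP pose, the force, the opening and the grip force at its end, in the units of the state.
- get_obs(): the state, without advancing time (a new reading comes with each control period).
- read_camera(name): name is "scene" or "top" or "wrist"; returns a dict with "img" (384x512x3 uint8, blue, green, red), "fov_y" (degrees; the focal length in pixels is half the picture's height over the tangent of half this angle, whatever the lens; pixels are square), "cx", "cy" (the principal point, pixels), "world_to_cam" (4x4, takes a point from world to camera coordinates). Camera axes: x right, y up, looking along -z (the intrinsics and any distortion apply to the point x, -y, -z); pixel columns grow to the right and rows downward; lengths in m; the calibration is good to about 2 mm. A picture is of the moment at which its call begins. There is no depth.
- hand_in(): hands the job in; it is judged then, once.
Trained networks look in the newest picture that a camera, given by its name, has taken for a name from the list of things; names that differ only in an ending like _2 or _b are one class to them, and where a whole thing is asked for, a point or a joint stands for the part that bears it (a point fixed in the world has none). Each returns a list of dicts, best first, with "confidence" (0 to 1); they miss things now and then, are a little off and sometimes report something else, mostly with a low value. They report only what shows in the picture. A call takes as long as a camera call. They do not tell look-alikes from the thing itself.
- recognise(camera, thing): "centre" ([column, row] in pixels, amid what is visible of it).
- outline_of(camera, thing): "pixels" (384x512 bool, what is visible of it) and "centre" ([column, row] in pixels, amid what is visible of it).
- place_of(camera, thing): "centre" ([column, row] in pixels: a listed point, or the origin of a listed thing).
The state is a dict: "t": time; "q": joint angles; "joint_vel": joint speeds; "joint_torque": joint torques, N m; "eef_pos": TCP position; "tool_rot": TCP orientation; "contact_force": force on the tool from outside, world axes, zero at the start; "torque": the same for the moment, N m; "gripper_width": opening from 0.0 (shut) to 1.0 (fully open); "grasp_force": force on a finger pad.
Only numpy, scipy, OpenCV 4.12 (cv2) and the standard library are available. Lean on these libraries where they do the work, as an engineer would, in place of code of your own. Each camera call takes 0.05 s, during which the arm holds its last target. There are 200 camera calls.

## Working session

There is one attempt and no reset: what is moved stays moved. The work goes in short steps, Python scripts to look and compute and a tool call to move; the robot and the scene stay as the last step left them, time stands still between calls to the robot, and variables do not carry over. Pictures are saved under pics/ and viewed, at most 10 in all, crops included, and the job is handed in when it is done.

Besides the shell and the picture viewer there is one more tool, called after "Emit:" in YAML: its name, and indented under it one key for each argument. carry_out: Moves the arm, as the interface text tells. Its arguments: {"type":"object","properties":{"rows":{"type":"string"},"claw":{"type":"number"},"force":{"type":"number"}},"required":["rows"]}

```bash
mkdir -p pics
cat > h.py <<'E'
from station import *
import numpy as np, cv2
def ray(c,px):
    f=192/np.tan(np.radians(c["fov_y"])/2)
    M=np.array(c["world_to_cam"]);R=M[:3,:3];t=M[:3,3]
    d=R.T@np.array([(px[0]-c["cx"])/f,-(px[1]-c["cy"])/f,-1.0])
    return -R.T@t,d
def at(c,px,z):
    o,d=ray(c,px);return o+d*(z-o[2])/d[2]
def proj(c,p):
    f=192/np.tan(np.radians(c["fov_y"])/2)
    q=np.array(c["world_to_cam"])@np.append(p,1)
    return [c["cx"]+f*q[0]/-q[2],c["cy"]+f*q[1]/q[2]]
E
python3 - <<'E'
from h import *
np.set_printoptions(precision=4,suppress=True)
Z=dict(bed=0,frame=0,window=.05,front_face=.05,rear_face=.05,pointer=.072,mark=0)
for n in("scene","top"):
    c=read_camera(n);cv2.imwrite(f"pics/{n}0.png",c["img"])
    print(n,{k:v for k,v in c.items() if k not in("img","world_to_cam")},ray(c,(256,192)))
    for k in Z:
        for r in place_of(n,k)[:3]: print(k,round(r["confidence"],2),r["centre"],at(c,r["centre"],Z[k])[:2])
o=get_obs();print(o["t"],o["eef_pos"],o["tool_rot"],o["contact_force"])
E
```

```text
scene {'fov_y': 51.68280518400224, 'cx': 256.547243743925, 'cy': 201.43762785918923} (array([0.9982, 0.6976, 0.7426]), array([-0.4188, -0.6242, -0.6599]))
bed 0.65 [273.4, 181.2] [ 0.4575 -0.018 ]
window 0.67 [249.2, 150.4] [ 0.473  -0.1266]
window 0.6 [163.7, 182.8] [ 0.7497 -0.1209]
front_face 0.56 [274.6, 165.1] [ 0.4497 -0.0273]
rear_face 0.67 [237.2, 135.4] [ 0.4619 -0.2148]
pointer 0.79 [218.0, 155.3] [ 0.5782 -0.1269]
pointer 0.58 [272.5, 162.4] [ 0.465  -0.0175]
mark 0.7 [236.5, 208.8] [0.6093 0.025 ]
mark 0.66 [267.3, 287.5] [0.682  0.2802]
top {'fov_y': 49.00923477573427, 'cx': 254.64358116965232, 'cy': 189.5720907925728} (array([0.4406, 0.0763, 1.0456]), array([ 0.1761, -0.0178, -0.9842]))
bed 0.79 [290.6, 262.3] [ 0.4546 -0.0305]
frame 0.23 [213.6, 149.9] [0.7349 0.1681]
front_face 0.57 [298.8, 262.6] [ 0.4536 -0.0446]
rear_face 0.72 [375.2, 263.9] [ 0.454  -0.2237]
pointer 0.73 [339.1, 213.8] [ 0.5673 -0.1362]
mark 0.83 [128.9, 243.7] [0.492  0.3668]
mark 0.74 [269.7, 205.7] [0.5935 0.0224]
mark 0.68 [167.3, 170.6] [0.6778 0.2833]
0.8 [ 0.2421 -0.6301  0.2103] [0.     0.9832 0.1824 0.    ] [ 0.2925 -0.9707  0.3275]
```

View pics.

Run:
```python
import cv2
a=cv2.imread("pics/top0.png");cv2.imwrite("pics/topb.png",cv2.resize(a,(800,600),interpolation=cv2.INTER_CUBIC))
a=cv2.imread("pics/scene0.png");cv2.imwrite("pics/sceneb.png",cv2.resize(a,(800,600),interpolation=cv2.INTER_CUBIC))
```

```text
(no output)
```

View pics/topb.png

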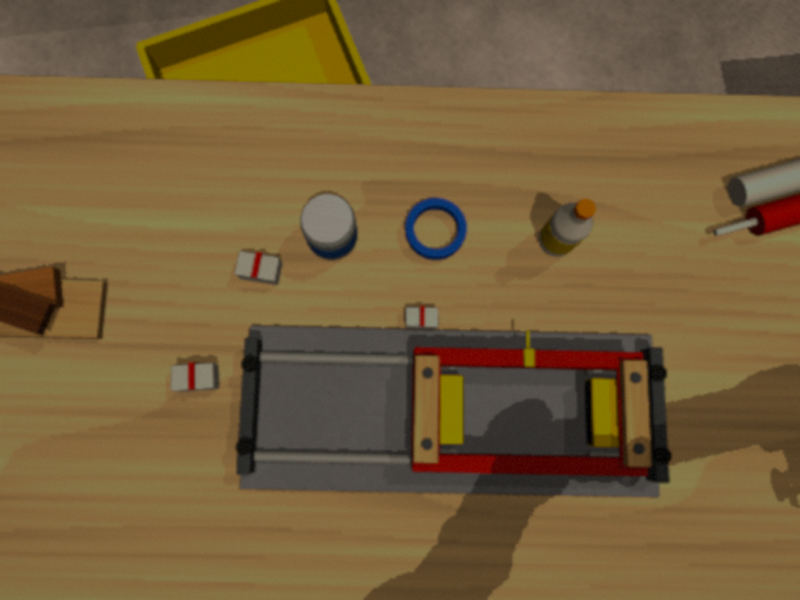

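View pics/sceneb.png

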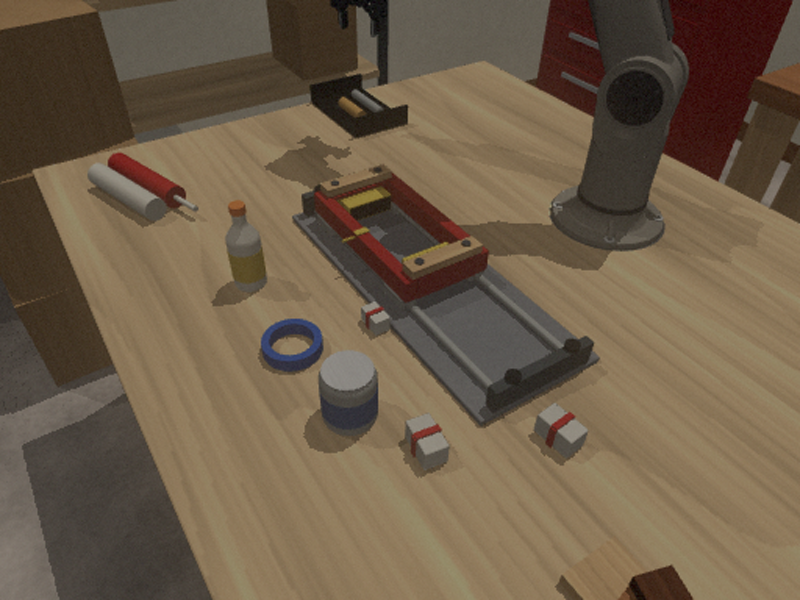

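Top view at 800x600 shows three white blocks with red stripes:
- (422,317), beside the bed's +x edge. It measures about 33x22 px at 640 px/m, or roughly 50x33 mm.
- (258,266), about 44 px (70 mm) long and away from the bed.
- (194,377), also about 70 mm long and beyond the bed's end.

The first fits the description (30x50 mm, beside the +x edge). I'll confirm it in an enlarged crop and measure it by colour.

```bash
cat >> h.py <<'E'
def blob(img,box,kind):
    x0,y0,x1,y1=box;s=img[y0:y1,x0:x1].astype(int);b,g,r=s[...,0],s[...,1],s[...,2]
    if kind=="red": m=(r>1.8*g)&(r>1.8*b)&(r>60)
    else: m=(r>2.2*b)&(g>2.0*b)&(r>70)&(abs(r-g)<0.35*r)
    m=m.astype(np.uint8)
    n,l,st,ce=cv2.connectedComponentsWithStats(m)
    return [(st[i].tolist()[0]+x0,st[i].tolist()[1]+y0,*st[i].tolist()[2:],(ce[i]+[x0,y0]).round(2).tolist()) for i in range(1,n) if st[i][4]>3]
E
python3 - <<'E'
from h import *
np.set_printoptions(precision=4,suppress=True)
a=cv2.imread("pics/top0.png");b=cv2.imread("pics/scene0.png")
print("top red",blob(a,(255,192,285,212),"red"));print("top yel",blob(a,(325,205,350,240),"y"))
print("sc red",blob(b,(225,190,255,218),"red"));print("sc yel",blob(b,(215,140,245,165),"y"))
c=read_camera("top")
for p in[(250,325),(652,335),(240,487),(658,495)]: print(at(c,np.array(p)*.64-.2,.012))
u=cv2.resize(a[180:260,250:357],(800,598),interpolation=cv2.INTER_CUBIC)
cv2.imwrite("pics/crop1.png",u)
E
```

```text
top red [(269, 195, 3, 14, 41, [269.98, 201.34])]
top yel [(335, 211, 7, 24, 111, [337.93, 224.82])]
sc red [(234, 196, 11, 13, 34, [237.97, 200.5])]
sc yel [(227, 146, 9, 5, 27, [230.81, 147.7]), (220, 151, 7, 4, 11, [223.18, 152.27])]
[0.5807 0.2941 0.012 ]
[ 0.5782 -0.3439  0.012 ]
[0.3339 0.2945 0.012 ]
[ 0.3329 -0.3404  0.012 ]
```

View pics/crop1.png

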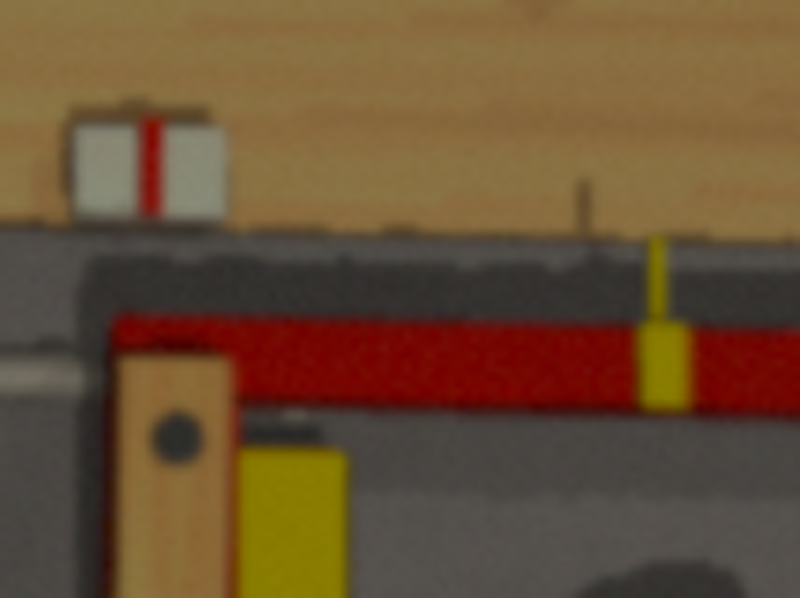

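The crop confirms it: the block at about (270,202) in the 512 px image is 50x32 mm and sits on the bed edge. The pointer tip is at about (337.7,211.6). Next I'll close the fingers and move over the window.

Run:
```python
from h import *
np.set_printoptions(precision=4,suppress=True)
c=read_camera("top")
print("ptr",at(c,(337.7,211.6),.072),"stripe",at(c,(270,202.3),.03))
c=read_camera("scene")
print("ptr",at(c,(220.5,153.7),.072),"stripe",at(c,(238.5,199.5),.03), at(c,(238.,200.5),.03))
```

```text
ptr [ 0.5725 -0.133   0.072 ] stripe [0.5975 0.0233 0.03  ]
ptr [ 0.5683 -0.1299  0.072 ] stripe [0.602  0.0243 0.03  ] [0.6052 0.027  0.03  ]
```

Emit:
carry_out:
  rows: "20 45 0 -2.1; 22 50 0 -2.1; 22 50 0 -2.1; 22 50 0 -2.1; 22 50 0 -2.1; 22 50 0 -2.1; 22 50 0 -2.1; 22 50 0 -2.1; 20 50 0 -2.1; 20 50 0 -2.1"
  claw: 0

```text
t: 2.2
eef_pos: [0.4567, -0.1335, 0.2107]
tool_rot: [0.0, 1.0, -0.001, 0.0]
contact_force: [1.7, 0.2, -0.1]
gripper_width: 0.0
grasp_force: 0.0
```

Emit:
carry_out:
  rows: "0 0 -40 0; 0 0 -50 0; 0 0 -45 0; 0 0 -25 0; 0 0 -5 0; 0 0 0 0"

```text
t: 2.95
eef_pos: [0.4566, -0.1352, 0.0458]
tool_rot: [0.0, 1.0, 0.0, 0.0]
contact_force: [0.6, 0.4, -0.2]
gripper_width: 0.0
grasp_force: 0.0
```

Run:
```python
from h import *
a=read_camera("top")["img"];b=read_camera("scene")["img"]
v=np.hstack([a[150:350,180:440],b[90:290,130:390]])
cv2.imwrite("pics/v2.png",cv2.resize(v,(800,308)))
print(blob(a,(255,192,285,212),"red"),blob(a,(300,205,350,240),"y"));print(blob(b,(210,140,250,165),"y"),get_obs()["eef_pos"])
```

```text
[(269, 195, 3, 14, 39, [269.97, 201.67])] [(336, 211, 6, 24, 91, [338.15, 225.18])]
[(226, 146, 10, 5, 28, [230.86, 147.68]), (219, 153, 3, 2, 4, [220.25, 153.5])] [ 0.45713719 -0.13535279  0.04650954]
```

View pics/v2.png

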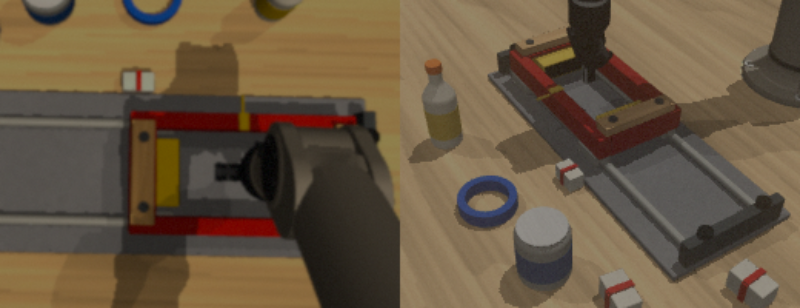

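The pointer stays visible in the top view, clear of the arm. I'll approach the front face, then push at about 32 mm/s.

Emit:
carry_out:
  rows: "0 10 0 0; 0 18 0 0; 0 20 0 0; 0 14 0 0; 0 8 0 0; 0 4 0 0; 0 4 0 0; 0 4 0 0; 0 4 0 0; 0 4 0 0"

```text
t: 4.3
eef_pos: [0.4561, -0.045, 0.0453]
tool_rot: [0.0, 1.0, -0.0, -0.0]
contact_force: [-0.3, -0.5, -0.2]
gripper_width: -0.001
grasp_force: 0.0
```

```bash
cat >> h.py <<'E'
def ptr():
    c=read_camera("top");i=c["img"][:,:,:];s=i[207:221,235:350].astype(int)
    b,g,r=s[...,0],s[...,1],s[...,2]
    w=np.clip(np.minimum(r,g)-1.8*b-15,0,None)*(r<1.5*g)
    w[:, :]*= (g>0.75*r)
    w=w.sum(0);k=np.argmax(np.convolve(w,np.ones(7),"same"));lo=max(k-5,0)
    w=w[lo:k+6];col=235+lo+(w*np.arange(len(w))).sum()/w.sum()
    return col,at(c,(col,212),.072)[1]
def track(n=2):
    for _ in range(n):
        t=get_obs()["t"];col,y=ptr();print(round(t,3),round(col,2),"ptr y %.1f  to go %.1f"%(y*1e3,23.3-y*1e3))
    print("tcp",np.round(get_obs()["eef_pos"],4))
E
python3 -c "
from h import *
track(2)"
```

```text
4.3 337.41 ptr y -132.3  to go 155.6
4.35 337.41 ptr y -132.3  to go 155.6
tcp [ 0.4561 -0.0446  0.0453]
```

Emit:
carry_out:
  rows: "0 4 0 0; 0 4 0 0; 0 4 0 0; 0 4 0 0; 0 4 0 0; 0 4 0 0"

```text
t: 5.15
eef_pos: [0.4561, -0.0208, 0.0453]
tool_rot: [-0.0, 1.0, 0.0, 0.0]
contact_force: [-0.4, -0.3, -1.2]
gripper_width: -0.004
grasp_force: 0.1
```

```bash
python3 -c "
from h import *
track(2)"
```

```text
5.15 330.29 ptr y -115.6  to go 138.9
5.2 329.02 ptr y -112.7  to go 136.0
tcp [ 0.4561 -0.0205  0.0453]
```

Emit:
carry_out:
  rows: "0 0 0 0; 0 0 0 0; 0 -8 0 0; 0 -16 0 0; 0 -16 0 0; 0 -16 0 0; 0 -12 0 0"

```text
t: 6.12
eef_pos: [0.4559, -0.0908, 0.0453]
tool_rot: [0.0, 1.0, -0.001, -0.0]
contact_force: [-0.2, 0.4, 0.5]
gripper_width: 0.001
grasp_force: 0.0
```

```bash
python3 -c "
from h import *
track(4)"
```

```text
6.125 307.67 ptr y -62.7  to go 86.0
6.175 306.47 ptr y -59.9  to go 83.2
6.225 305.4 ptr y -57.4  to go 80.7
6.275 304.42 ptr y -55.1  to go 78.4
tcp [ 0.4561 -0.0891  0.0453]
```

Emit:
carry_out:
  rows: "0 0 0 0; 0 0 0 0; 0 0 0 0; 0 0 0 0; 0 0 0 0; 0 3 0 0; 0 3 0 0; 0 3 0 0; 0 3 0 0; 0 3 0 0"

```text
t: 7.58
eef_pos: [0.4561, -0.0739, 0.0453]
tool_rot: [0.0, 1.0, 0.0, -0.0]
contact_force: [0.4, 0.1, -0.7]
gripper_width: -0.002
grasp_force: 0.0
```

Emit:
carry_out:
  rows: "0 3 0 0; 0 3 0 0; 0 3 0 0"

```text
t: 7.95
eef_pos: [0.4561, -0.0649, 0.0453]
tool_rot: [0.0, 1.0, 0.0, 0.0]
contact_force: [0.9, -0.3, -1.2]
gripper_width: -0.002
grasp_force: 0.0
```

```bash
python3 -c "
from h import *
track(3)"
```

```text
7.95 272.99 ptr y 18.3  to go 5.0
8.0 272.27 ptr y 20.0  to go 3.3
8.05 271.49 ptr y 21.8  to go 1.5
tcp [ 0.4561 -0.0649  0.0453]
```

Emit:
carry_out:
  rows: "0 2.5 0 0; 0 2.5 0 0; 0 2.5 0 0; 0 2.5 0 0; 0 2.5 0 0; 0 1 0 0"

```text
t: 8.85
eef_pos: [0.4561, -0.0514, 0.0453]
tool_rot: [0.0, 1.0, 0.0, -0.0]
contact_force: [0.1, -0.9, -0.4]
gripper_width: -0.001
grasp_force: 0.0
```

```bash
python3 -c "
from h import *
track(4)"
```

```text
8.85 265.34 ptr y 36.1  to go -12.8
8.9 265.29 ptr y 36.2  to go -12.9
8.95 265.23 ptr y 36.3  to go -13.0
9.0 265.16 ptr y 36.5  to go -13.2
tcp [ 0.4561 -0.0517  0.0453]
```

Emit:
carry_out:
  rows: "0 0 0 0; 0 0 0 0"

```text
t: 9.3
eef_pos: [0.4561, -0.0517, 0.0453]
tool_rot: [0.0, 1.0, 0.0, -0.0]
contact_force: [0.3, -0.1, 0.5]
gripper_width: 0.001
grasp_force: 0.0
```

```bash
python3 -c "
from h import *
track(5)"
```

```text
9.3 265.31 ptr y 36.2  to go -12.9
9.35 265.34 ptr y 36.1  to go -12.8
9.4 265.44 ptr y 35.9  to go -12.6
9.45 265.48 ptr y 35.8  to go -12.5
9.5 265.49 ptr y 35.7  to go -12.4
tcp [ 0.4561 -0.0517  0.0453]
```

Emit:
carry_out:
  rows: "0 0 0 0; 0 0 0 0; 0 0 0 0; 0 0 0 0; 0 0 0 0; 0 0 0 0; 0 0 0 0; 0 0 0 0"

```text
t: 10.55
eef_pos: [0.4561, -0.0516, 0.0453]
tool_rot: [0.0, 1.0, 0.0, 0.0]
contact_force: [0.7, -0.6, 0.1]
gripper_width: 0.002
grasp_force: 0.0
```

```bash
python3 -c "
from h import *
track(4)"
```

```text
10.55 266.44 ptr y 33.5  to go -10.2
10.6 266.44 ptr y 33.5  to go -10.2
10.65 266.46 ptr y 33.5  to go -10.2
10.7 266.45 ptr y 33.5  to go -10.2
tcp [ 0.4561 -0.0516  0.0453]
```

Emit:
carry_out:
  rows: "0 -0.4 0 0; 0 -0.4 0 0; 0 -0.4 0 0; 0 -0.4 0 0; 0 -0.4 0 0; 0 -0.4 0 0; 0 -0.4 0 0; 0 -0.4 0 0; 0 -0.4 0 0; 0 -0.4 0 0"

```text
t: 12.0
eef_pos: [0.4561, -0.0556, 0.0453]
tool_rot: [0.0, 1.0, 0.0, 0.0]
contact_force: [-0.6, 0.1, -0.1]
gripper_width: 0.002
grasp_force: 0.0
```

```bash
python3 -c "
from h import *
track(2)"
```

```text
12.0 266.89 ptr y 32.5  to go -9.2
12.05 266.96 ptr y 32.3  to go -9.0
tcp [ 0.4561 -0.0557  0.0453]
```

Emit:
carry_out:
  rows: "0 -0.4 0 0; 0 -0.4 0 0; 0 -0.4 0 0; 0 -0.4 0 0; 0 0 0 0"

```text
t: 12.72
eef_pos: [0.4561, -0.0573, 0.0453]
tool_rot: [0.0, 1.0, 0.0, 0.0]
contact_force: [0.1, 0.3, 0.1]
gripper_width: 0.0
grasp_force: 0.0
```

```bash
python3 -c "
from h import *
track(4)"
```

```text
12.725 268.4 ptr y 29.0  to go -5.7
12.775 268.43 ptr y 28.9  to go -5.6
12.825 268.44 ptr y 28.9  to go -5.6
12.875 268.5 ptr y 28.7  to go -5.4
tcp [ 0.4561 -0.0572  0.0453]
```

Emit:
carry_out:
  rows: "0 0 0 0; 0 0 0 0; 0 0 0 0; 0 0 0 0; 0 0 0 0; 0 0 0 0; 0 0 0 0; 0 0 0 0"

```text
t: 13.92
eef_pos: [0.4561, -0.0572, 0.0453]
tool_rot: [0.0, 1.0, 0.0, -0.0]
contact_force: [-0.3, -0.0, 0.5]
gripper_width: 0.0
grasp_force: 0.0
```

```bash
python3 -c "
from h import *
track(4)
a=read_camera('top')['img'];b=read_camera('scene')['img']
print(blob(a,(255,192,285,206),'red'))
f=cv2.INTER_CUBIC
v=np.vstack([cv2.resize(a[185:225,240:300],(450,300),interpolation=f),cv2.resize(b[165:205,215:275],(450,300),interpolation=f)])
cv2.imwrite('pics/v3.png',v)"
```

```text
13.925 269.44 ptr y 26.5  to go -3.2
13.975 269.44 ptr y 26.5  to go -3.2
14.025 269.44 ptr y 26.5  to go -3.2
14.075 269.46 ptr y 26.5  to go -3.2
tcp [ 0.4561 -0.0572  0.0453]
[(269, 196, 3, 10, 30, [270.0, 200.5])]
```

View pics/v3.png

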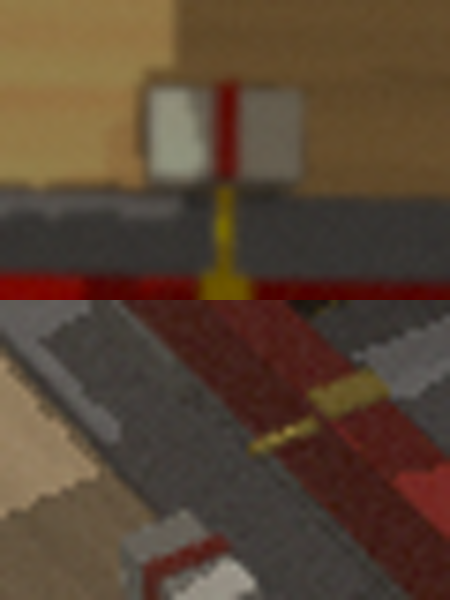

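```bash
python3 -c "
from h import *
c=read_camera('scene')
b=c['img']
print(at(c,(248.2,184.0),.072),at(c,(239.4,198.1),.03))
print(blob(b,(230,190,250,204),'red'),blob(b,(240,172,270,190),'y'))
print('proj of stripe top ends',[proj(c,(x,.0233,.03)) for x in (.585,.6,.615)])
track(1)"
```

```text
[0.57264241 0.02584502 0.072     ] [0.59711076 0.02080031 0.03      ]
[(234, 197, 11, 7, 25, [238.68, 199.36])] [(256, 175, 11, 6, 29, [260.86, 177.14]), (248, 181, 9, 4, 12, [252.67, 182.58])]
proj of stripe top ends [[np.float64(243.74499609711717), np.float64(197.02624082401854)], [np.float64(238.96005251519034), np.float64(199.01866122253628)], [np.float64(234.11894273763437), np.float64(201.0344688714913)]]
14.275 269.46 ptr y 26.5  to go -3.2
tcp [ 0.4561 -0.0572  0.0453]
```

Emit:
carry_out:
  rows: "0 -1 0 0; 0 -0.8 0 0; 0 -0.2 0 0; 0 -0.2 0 0; 0 -0.2 0 0; 0 -0.2 0 0; 0 -0.2 0 0; 0 -0.2 0 0; 0 -0.2 0 0; 0 -0.2 0 0"

```text
t: 15.58
eef_pos: [0.4561, -0.0606, 0.0453]
tool_rot: [0.0, 1.0, 0.0, 0.0]
contact_force: [0.5, 0.8, 0.9]
gripper_width: 0.0
grasp_force: 0.0
```

```bash
python3 -c "
from h import *
track(3)"
```

```text
15.575 269.46 ptr y 26.5  to go -3.2
15.625 269.47 ptr y 26.5  to go -3.2
15.675 269.46 ptr y 26.5  to go -3.2
tcp [ 0.4561 -0.0606  0.0453]
```

Emit:
carry_out:
  rows: "0 -0.2 0 0; 0 -0.2 0 0; 0 -0.2 0 0; 0 -0.2 0 0; 0 -0.2 0 0; 0 -0.2 0 0; 0 -0.2 0 0; 0 -0.2 0 0"

```text
t: 16.73
eef_pos: [0.4561, -0.0622, 0.0453]
tool_rot: [0.0, 1.0, 0.0, -0.0]
contact_force: [0.1, -0.2, -0.1]
gripper_width: -0.002
grasp_force: 0.0
```

```bash
python3 -c "
from h import *
track(3)"
```

```text
16.725 269.98 ptr y 25.3  to go -2.0
16.775 270.1 ptr y 25.0  to go -1.7
16.825 270.23 ptr y 24.7  to go -1.4
tcp [ 0.4561 -0.0622  0.0453]
```

Emit:
carry_out:
  rows: "0 0 0 0; 0 0 0 0; 0 0 0 0; 0 0 0 0; 0 0 0 0; 0 0 0 0; 0 0 0 0; 0 0 0 0; 0 0 0 0; 0 0 0 0"

```text
t: 18.12
eef_pos: [0.4561, -0.0622, 0.0453]
tool_rot: [0.0, 1.0, 0.0, -0.0]
contact_force: [0.1, -0.7, 0.0]
gripper_width: 0.003
grasp_force: 0.0
```

```bash
python3 -c "
from h import *
track(4)
c=read_camera('scene');b=c['img']
print(blob(b,(228,192,252,206),'red'),blob(b,(236,172,270,192),'y'))
a=read_camera('top')['img'];f=cv2.INTER_CUBIC
v=np.vstack([cv2.resize(a[185:225,240:300],(450,300),interpolation=f),cv2.resize(b[165:205,215:275],(450,300),interpolation=f)])
cv2.imwrite('pics/v4.png',v)"
```

```text
18.125 270.65 ptr y 23.7  to go -0.4
18.175 270.67 ptr y 23.7  to go -0.4
18.225 270.66 ptr y 23.7  to go -0.4
18.275 270.67 ptr y 23.7  to go -0.4
tcp [ 0.4561 -0.0622  0.0453]
[(234, 197, 11, 9, 29, [238.1, 200.03])] [(256, 174, 9, 6, 30, [260.07, 176.5]), (248, 180, 8, 5, 13, [251.85, 181.85])]
```

View pics/v4.png

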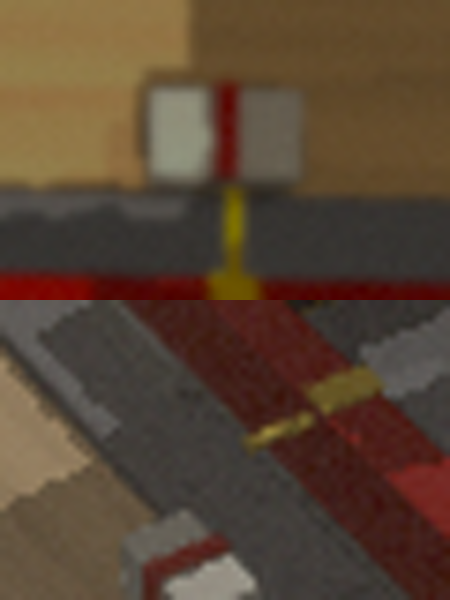

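The pointer is at rest 0.4 mm from the stripe line by the top view, which is the 0.8 px parallax offset expected there. I'll back off to the window centre and lift out.

Emit:
carry_out:
  rows: "0 10 0 0; 0 20 0 0; 0 20 0 0; 0 15 0 0; 0 5 0 0; 0 0 30 0; 0 0 45 0; 0 0 50 0; 0 0 30 0; 0 0 0 0"

```text
t: 19.68
eef_pos: [0.4577, 0.0075, 0.2026]
tool_rot: [0.0, 1.0, -0.0, 0.003]
contact_force: [-0.5, -0.4, -0.2]
gripper_width: -0.001
grasp_force: 0.0
```

```bash
python3 -c "
from h import *
track(3)"
```

```text
19.675 270.72 ptr y 23.6  to go -0.3
19.725 270.71 ptr y 23.6  to go -0.3
19.775 270.75 ptr y 23.5  to go -0.2
tcp [0.4553 0.0074 0.1993]
```

```bash
python3 -c "
from h import *
track(1)
print(hand_in())"
```

```text
19.825 270.73 ptr y 23.5  to go -0.2
tcp [0.4551 0.0075 0.1991]
the job is handed in; nothing more can be done
None
```

The carriage is at rest with its pointer in line with the red stripe (about 0.2 mm off by the top camera); the arm is lifted clear and the job was handed in at about 20 s.

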